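# Put the washed beakers on the drying stand in order of size

## Robot

A 7-joint arm with a two-finger parallel gripper is mounted at the origin on a cart in front of the work surface, level with it; the furniture and walls round the work are solid. World frame = base frame: x ahead of the robot, y to its left, z up, the work surface at z = 0. Lengths are in m, angles in rad, forces in N, time in s.
With the tool pointing down it reaches from about 0.4 to 0.85 m from the base axis. Payload 4.5 kg.
Tool frame: the origin (TCP) lies midway between the tips of the shut fingers; the grasp point (between the pads) lies 19 mm behind it; x points along the fingers, y is the direction in which the jaws open and shut, and the axes are right-handed (so a half turn about x gives the same grasp; the last joint's range is limited). The gripper opens to 88 mm and grips with 3 to 60 N. Pads are 18 mm wide; open, the fingers measure 123 mm over their backs; the gripper's body (75 mm by 187 mm) begins 45 mm behind the grasp point.
Start: joints at [-1.237, 0.689, -0.195, 1.565, 0.157, 0.902, -0.215], TCP at [0.185, 0.597, 0.239] pointing down, gripper open.
Joint ranges: [-3.01, 3.01], [-0.46, 2.08], [-1.47, 1.51], [0.13, 2.56], [-1, 4.14], [0.04, 2.09], [-2.66, 2.66]. Speed limits (rad/s): [2.57, 2.57, 3.14, 3.14, 3.14, 3.14, 3.14].

## Interface

Orientations are given as a unit quaternion [x, y, z, w].
In Python, from plant import r gives the robot as it stands.
- The arm moves only by the tool arm_command, never from a script. Its argument "plan" is a list of rows, each a list of 5 numbers: the finger opening in m, from 0 to 0.0881, then the shift along the tool's x, y, z in m, then the turn about the tool's x in rad. In form: [[grip, dx, dy, dz, roll], ...]. A call has 1 to 12 rows; each row shifts and turns the commanded pose from where the row before left it, along the tool's axes as they then stand; what a row does not reach is not made up. A row lasts 1/8 s, in which the tool goes at most 62.5 mm and 10.7 degrees, less where a joint would pass 70% of its speed; a pose out of reach is approached as far as the arm can. A call is refused whole if a number of a shift passes 0.0625 or a number of a turn 0.188, either way. A call with a gripper value outside its range is refused whole. The fingers move at their own pace and stop on an object; "force" is the grip in N (left out, the last holds). Time passes only in rows, so rows that do not move let the fingers close. It gives the time, the measured TCP pose, the force and the opening at its end, in the units of the state.
- r.get_state(): the state, without advancing time (a new reading comes with each control period).
- r.snapshot(name): name is "side" or "top" or "wrist"; returns (picture, depth): 480x640x3 uint8, red, green, blue; 480x640 float32, m along the optical axis (not along the pixel's ray), 0 where there is no reading.
- r.calibration(name): a dict with "fx", "fy", "cx", "cy" (pixels), "eye" and "orientation" of the camera in the world; the wrist camera has in their place "mount" (4x4, takes a point from camera to tool coordinates, whose origin is the TCP and whose axes are the tool frame's). Camera axes: x right, y down, z forward; pixel columns grow to the right and rows downward; lengths in m; the calibration is good to about 2 mm. A picture is of the moment at which its call begins: read the wrist's pose just before it. calibration takes no time and is no camera call.
- r.finish_job(): hands the job in, once; it reports no verdict.
The state is a dict: "clock": time; "q": joint angles; "qd": joint speeds; "joint_torque": joint torques, N m; "tool_pos": TCP position; "eef_rot": TCP orientation; "contact_force": force on the tool from outside, world axes, zero at the start; "moment": the same for the moment, N m; "opening": opening from 0.0 (shut) to 1.0 (fully open).
Only numpy, scipy, OpenCV 4.12 (cv2) and the standard library are available. Lean on these libraries where they do the work, as an engineer would, in place of code of your own. Each camera call takes 0.05 s, during which the arm holds its last target.

## Task

Four washed plastic beakers of different sizes stand upside down on the dark ribbed draining mat. Put each one, still upside down, over the post of its own size on the drying stand (the largest beaker over the thickest and tallest post, and so on down to the smallest), so that they stand in a row graded by size with every rim flat on the deck, and let go of them. Do not shift or knock over the glass sample jar and the glass vial standing nearby.

Things in the scene. Friction and masses are not known exactly. Their poses are not given: they have to be found in the camera images.
- beaker_large: the largest beaker: white plastic, loose and light, upside down (closed bottom on top), a straight cylinder 60 mm in diameter, 90 mm tall, inside 55 mm wide and 87 mm deep; a pouring lip stands 5 mm out at the rim. Origin: centre of the rim, on the mat (3 mm above the bench); z up. Grip it across the outside, high up, near the closed bottom
- beaker_medium: the second largest beaker: white plastic, loose and light, upside down (closed bottom on top), a straight cylinder 48 mm in diameter, 74 mm tall, inside 43 mm wide and 71 mm deep; a pouring lip stands 5 mm out at the rim. Origin: centre of the rim, on the mat (3 mm above the bench); z up. Grip it across the outside, high up, near the closed bottom
- beaker_small: the second smallest beaker: white plastic, loose and light, upside down (closed bottom on top), a straight cylinder 38 mm in diameter, 60 mm tall, inside 33 mm wide and 57 mm deep; a pouring lip stands 5 mm out at the rim. Origin: centre of the rim, on the mat (3 mm above the bench); z up. Grip it across the outside, high up, near the closed bottom
- beaker_smallest: the smallest beaker: white plastic, loose and light, upside down (closed bottom on top), a straight cylinder 30 mm in diameter, 46 mm tall, inside 25 mm wide and 43 mm deep; a pouring lip stands 5 mm out at the rim. Origin: centre of the rim, on the mat (3 mm above the bench); z up. Grip it across the outside, high up, near the closed bottom
- post_large: the post for the largest beaker: upright round steel post, 34 mm thick, 78 mm tall, top rounded, fixed on the unmoving drying stand. Origin: centre of its foot, on top of the flat dark grey deck (16 mm above the bench) where the rim comes to rest; z up. The posts stand in a straight row in order of size, 78, 67 and 58 mm apart; their y axes point along it to the thinnest
- post_medium: the post for the second largest beaker: upright round steel post, 22 mm thick, 63 mm tall, top rounded, fixed on the unmoving drying stand. Origin: centre of its foot, on top of the flat dark grey deck (16 mm above the bench) where the rim comes to rest; z up. The deck is 104 mm wide across the row, 268 mm long, in a steel drip tray 128 x 292 mm, 11 mm high
- post_small: the post for the second smallest beaker: upright round steel post, 14 mm thick, 49 mm tall, top rounded, fixed on the unmoving drying stand. Origin: centre of its foot, on top of the flat dark grey deck (16 mm above the bench) where the rim comes to rest; z up. The posts are 78, 67 and 58 mm apart, so seated beakers have 24 mm between them
- post_smallest: the post for the smallest beaker: upright round steel post, 8 mm thick, 32 mm tall, top rounded, fixed on the unmoving drying stand. Origin: centre of its foot, on top of the flat dark grey deck (16 mm above the bench) where the rim comes to rest; z up. A beaker too small for a post stays proud of the deck on it
- sample_jar: bystander: round glass sample jar with a white cap and a label, 52 mm in diameter, 75 mm tall, loose, upright on the bench just beyond the work; origin at the centre of its underside, z up. To be left alone
- sample_vial: bystander: slim glass vial with a red cap and a label, 27 mm in diameter, 85 mm tall, loose, upright on the bench just beyond the work; origin at the centre of its underside, z up. To be left alone
Not all that is in view belongs to the job. What is shaped like the beaker_large but brown or red is not meant.

How it is judged:
At the end, for the whole second after the job is handed in: every beaker stands upside down over the post of its own size, the post inside it (axes within 14 mm), its rim on the deck (within 4 mm), level within 0.08 rad, released and at rest (horizontal distance between beaker_large and post_large below 0.014 m and z of beaker_large in the frame of post_large below 0.004 m and angle between each of beaker_large, beaker_medium, beaker_small, beaker_smallest's own z axis and vertical below 0.08 rad and linear speed of each of beaker_large, beaker_medium, beaker_small, beaker_smallest below 0.02 m/s and horizontal distance between beaker_medium and post_medium below 0.014 m and z of beaker_medium in the frame of post_medium below 0.004 m and horizontal distance between beaker_small and post_small below 0.014 m and z of beaker_small in the frame of post_small below 0.004 m and horizontal distance between beaker_smallest and post_smallest below 0.014 m and z of beaker_smallest in the frame of post_smallest below 0.004 m); the robot touches nothing.
It fails at once if the glass jar is shifted by more than 25 mm or knocked over (distance of sample_jar from where it was at the start of the episode above 0.025 m or angle between sample_jar's own z axis and vertical above 0.5 rad).
It fails at once if the glass vial is shifted by more than 25 mm or knocked over (distance of sample_vial from where it was at the start of the episode above 0.025 m or angle between sample_vial's own z axis and vertical above 0.5 rad).
It also fails if it takes over 115 s, if anything falls off the work surface, if the arm or the gripper's body presses on something with over 40 N, if the wrist force passes 120 N, or if a joint passes its speed limit or range.

## Working session

There is one attempt and no reset: what is moved stays moved. The work goes in short steps, Python scripts to look and compute and a tool call to move; the robot and the scene stay as the last step left them, time stands still between calls to the robot, and variables do not carry over. Pictures are saved under pics/ and viewed, and the job is handed in when it is done.

Besides the shell and the picture viewer there is one more tool, called after "Emit:" in YAML: its name, and indented under it one key for each argument. arm_command: Moves the arm, as the interface text tells. Its arguments: {"type":"object","properties":{"plan":{"type":"array","items":{"type":"array","items":{"type":"number"}}},"force":{"type":"number"}},"required":["plan"]}

```bash
ls; mkdir -p pics
python3 - <<'E'
from plant import r
import cv2,numpy as np
s=r.get_state(); print(s)
for n in("side","top","wrist"):
    p,d=r.snapshot(n); cv2.imwrite(f"pics/{n}0.png",p[:,:,::-1]); np.save(f"pics/{n}0.npy",d)
    print(n,r.calibration(n))
E
```

```text
pics
{'clock': 0.0, 'q': array([-1.23720774,  0.68998742, -0.1944921 ,  1.56638057,  0.15728163,
        0.90248615, -0.21512987]), 'qd': array([ 0.00109229,  0.00039459, -0.00177529, -0.00016811, -0.00095517,
        0.00138509,  0.00079058]), 'joint_torque': array([ 5.01236391e-04, -5.27561224e+01, -1.26675177e+00, -1.53433102e+01,
       -5.26351773e-02,  6.52205534e-03,  1.66991385e-04]), 'tool_pos': array([0.18443663, 0.59648486, 0.2378976 ]), 'eef_rot': array([ 0.10492379,  0.69923057, -0.10624424,  0.69912786]), 'contact_force': array([-0.35499044,  0.6681191 ,  0.43571085]), 'moment': array([-0.00014104,  0.02655371, -0.02101178]), 'opening': 0.9997066276247195}
side {'fx': 560.0512841527157, 'fy': 560.0512841527157, 'cx': 325.04780697663887, 'cy': 239.7478958798519, 'eye': array([0.06097517, 1.23792063, 0.6826251 ]), 'orientation': array([-0.16426539,  0.83906829, -0.5084127 ,  0.10245886])}
top {'fx': 498.4434696258349, 'fy': 498.4434696258349, 'cx': 313.5519738907933, 'cy': 240.30581740345337, 'eye': array([0.40347716, 0.0859992 , 1.36147454]), 'orientation': array([ 0.70770779, -0.70450372,  0.04094479, -0.03387786])}
wrist {'fx': 395.33051112494115, 'fy': 395.33051112494115, 'cx': 323.0558960559685, 'cy': 238.8004050577337, 'mount': array([[ 3.51704371e-04, -2.93819744e-01,  9.55860782e-01,
        -1.45823536e-01],
       [ 9.99999869e-01,  4.58542831e-04, -2.26994760e-04,
        -1.37361597e-03],
       [-3.71607567e-04,  9.55860737e-01,  2.93819866e-01,
        -7.55852038e-02],
       [ 0.00000000e+00,  0.00000000e+00,  0.00000000e+00,
         1.00000000e+00]])}
```

View pics/side0.png

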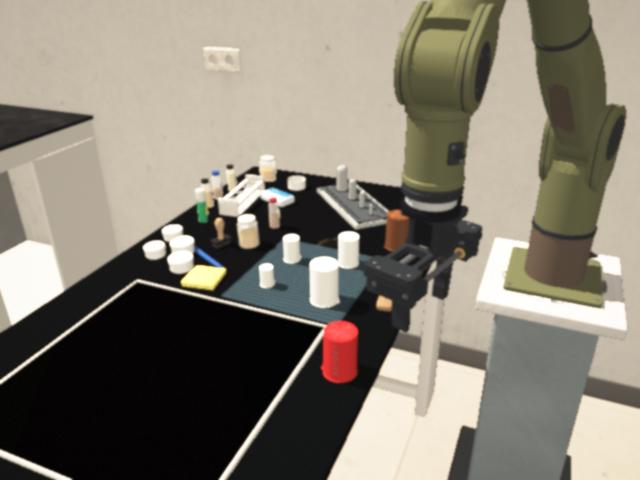

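View pics/top0.png

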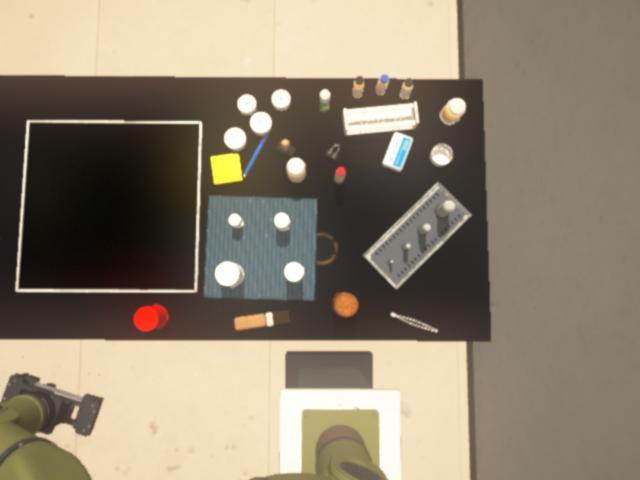

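View pics/wrist0.png

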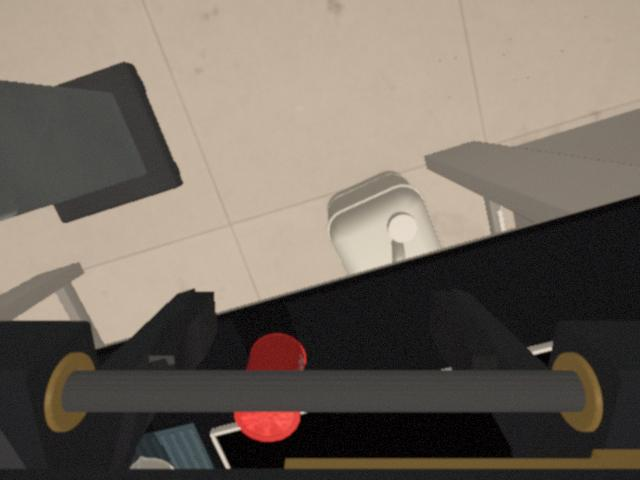

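```bash
cat > h.py <<'E'
import numpy as np,cv2
from scipy.spatial.transform import Rotation as R
from plant import r
def pose(name,s=None):
    c=r.calibration(name)
    if name=="wrist":
        s=s or r.get_state(); T=np.eye(4);T[:3,:3]=R.from_quat(s["eef_rot"]).as_matrix();T[:3,3]=s["tool_pos"]
        return c,T@np.array(c["mount"])
    T=np.eye(4);T[:3,:3]=R.from_quat(c["orientation"]).as_matrix();T[:3,3]=c["eye"];return c,T
def onplane(cT,u,v,z):
    c,T=cT; d=T[:3,:3]@np.array([(u-c["cx"])/c["fx"],(v-c["cy"])/c["fy"],1]); k=(z-T[2,3])/d[2]; return T[:3,3]+k*d
def cloud(cT,d):
    c,T=cT; v,u=np.mgrid[:480,:640]; P=np.stack([(u-c["cx"])/c["fx"]*d,(v-c["cy"])/c["fy"]*d,d],-1)
    return P@T[:3,:3].T+T[:3,3]
def proj(cT,p):
    c,T=cT; q=T[:3,:3].T@(np.array(p)-T[:3,3]); return c["fx"]*q[0]/q[2]+c["cx"],c["fy"]*q[1]/q[2]+c["cy"]
E
python3 - <<'E'
from h import *
p=cv2.imread("pics/top0.png");d=np.load("pics/top0.npy");cT=pose("top")
cv2.imwrite("pics/t_mat.png",cv2.resize(p[190:310,200:350],None,fx=5,fy=5,interpolation=cv2.INTER_CUBIC))
cv2.imwrite("pics/t_st.png",cv2.resize(p[175:295,355:480],None,fx=5,fy=5,interpolation=cv2.INTER_CUBIC))
C=cloud(cT,d)
print("bench z",np.median(C[300:330,400:480,2]))
for n,(u,v),h,rr in [("L",(229,274),.093,.03),("M",(294,272),.077,.024),("S",(282,221),.063,.019),("XS",(236,220),.049,.015)]:
    a=C[v-22:v+22,u-22:u+22].reshape(-1,3); m=abs(a[:,2]-h)<.006; b=a[m]
    print(n,m.sum(),b.mean(0),np.median(b,0),b.min(0),b.max(0))
a=C[175:295,355:480].reshape(-1,3)
for lo,hi in[(.07,.11),(.05,.07),(.03,.05)]:
    b=a[(a[:,2]>lo)&(a[:,2]<hi)];print(lo,len(b),b.mean(0),b.max(0))
E
```

```text
bench z -0.000726521722344331
L 436 [0.45264023 0.29342987 0.0925701 ] [0.45361424 0.2932519  0.09249036] [0.42345439 0.26494234 0.0870191 ] [0.48172135 0.32272929 0.09858106]
M 262 [0.45922484 0.12511138 0.07638524] [0.4601794  0.12589749 0.07635263] [0.43710354 0.1027959  0.07128919] [0.48123235 0.14683557 0.08298956]
S 156 [0.59438268 0.15827977 0.06231486] [0.59467189 0.15896734 0.06237885] [0.57633873 0.14060873 0.0570929 ] [0.61344085 0.17505797 0.06791859]
XS 97 [0.5970488  0.28465654 0.04872828] [0.59639531 0.28477228 0.04832788] [0.58279119 0.27074727 0.04382347] [0.60988094 0.29839374 0.05489944]
0.07 195 [ 0.61375873 -0.26039841  0.084389  ] [ 0.64375046 -0.21153703  0.09647644]
0.05 72 [ 0.57429837 -0.2187629   0.06086533] [ 0.64099644 -0.16804575  0.06934289]
0.03 60 [ 0.5775761  -0.22278101  0.04050338] [ 0.63817954 -0.1289586   0.04996667]
```

View pics/t_mat.png

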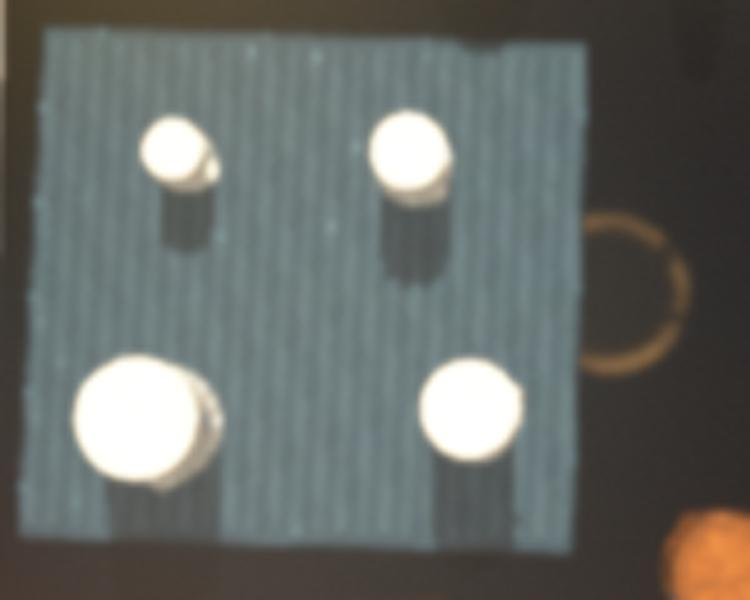

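View pics/t_st.png

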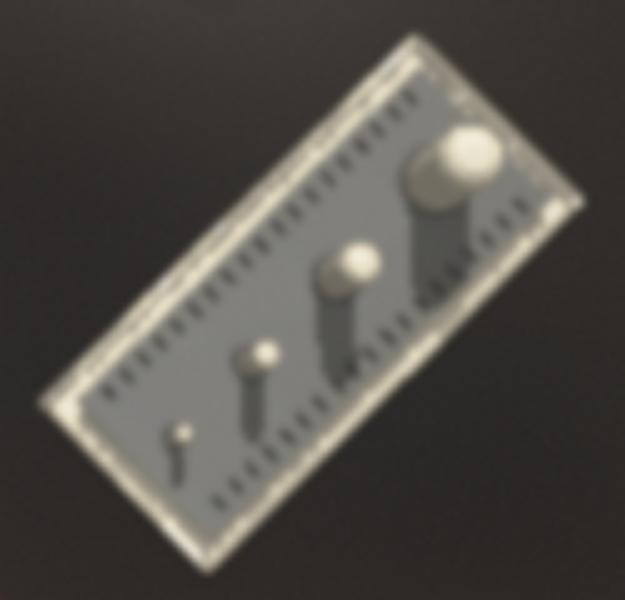

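Run:
```python
from h import *
cT=pose("top")
f=lambda x,y,u0,v0:(u0+(x+.5)/5-.5,v0+(y+.5)/5-.5)
for n,x,y,z in[("L",136,418,.093),("M",471,409,.077),("S",410,151,.063),("XS",173,149,.049)]:
    print(n,onplane(cT,*f(x,y,200,190),z).round(4))
P=[]
for n,x,y,z in[("L",472,153,.090),("M",361,261,.077),("S",266,353,.063),("XS",182,432,.047)]:
    P.append(onplane(cT,*f(x,y,355,175),z)[:2])
P=np.array(P);print(P.round(4))
t=np.array([0,78,145,203])/1e3
print(np.linalg.norm(np.diff(P,axis=0),axis=1))
D=P-P.mean(0);tt=t-t.mean();A=(D*tt[:,None]).sum(0);e=A/np.linalg.norm(A);print("dir",e,np.degrees(np.arctan2(e[1],e[0])))
print((P.mean(0)+tt[:,None]*e).round(4), "resid",(P-P.mean(0)-tt[:,None]*e).round(4))
for n,x,y in[("tray corners",416,36),("",583,202),("",208,571),("",40,402)]:
    print(onplane(cT,*f(x,y,355,175),.011).round(4))
for n,u,v,z in[("jar",296,167,.075),("vial",341,171,.085),("brown",345,301,.09)]: print(n,onplane(cT,u,v,z).round(3))
s=r.get_state();print(R.from_quat(s["eef_rot"]).as_matrix().round(3))
```

```text
L [0.4533 0.2933 0.093 ]
M [0.4593 0.1239 0.077 ]
S [0.5953 0.1575 0.063 ]
XS [0.5977 0.2841 0.049 ]
[[ 0.6319 -0.2772]
 [ 0.5769 -0.2215]
 [ 0.5298 -0.1739]
 [ 0.4892 -0.1319]]
[0.07829747 0.06690044 0.05843944]
dir [-0.70117418  0.71299002] 134.52128483923855
[[ 0.6316 -0.2771]
 [ 0.5769 -0.2215]
 [ 0.53   -0.1737]
 [ 0.4893 -0.1323]] resid [[ 0.0003 -0.0001]
 [-0.0001 -0.    ]
 [-0.0001 -0.0002]
 [-0.0001  0.0004]]
[ 0.7115 -0.2703  0.011 ]
[ 0.6192 -0.3603  0.011 ]
[ 0.4164 -0.151   0.011 ]
[ 0.5075 -0.0608  0.011 ]
jar [0.734 0.12  0.075]
vial [0.722 0.002 0.085]
brown [ 0.384 -0.007  0.09 ]
[[-0.     0.295  0.955]
 [-0.001  0.955 -0.295]
 [-1.    -0.001  0.   ]]
```

Emit:
arm_command:
  plan:
    - [0.088, 0, 0, 0, 0.125]
    - [0.088, 0, 0, 0, 0.125]
    - [0.088, 0, 0, 0, 0.125]
    - [0.088, 0, 0, 0, 0.122]
    - [0.088, 0, -0.0026, 0.045, 0]
    - [0.088, 0, -0.0026, 0.045, 0]
    - [0.088, 0, -0.0026, 0.045, 0]
    - [0.088, 0, -0.0026, 0.045, 0]
    - [0.088, 0, -0.0026, 0.045, 0]
    - [0.088, 0, -0.0026, 0.045, 0]
    - [0.088, 0, -0.0026, 0.045, 0]
    - [0.088, 0, -0.0026, 0.045, 0]
  force: 15

```text
clock: 1.65
tool_pos: [0.4221, 0.324, 0.2386]
eef_rot: [0.274, 0.652, -0.274, 0.652]
contact_force: [-0.4, 0.6, -0.1]
opening: 0.995
```

```bash
cat > g.py <<'E'
import sys
from h import *
def go(x,y,z,s=None):
    s=s or r.get_state(); M=R.from_quat(s["eef_rot"]).as_matrix()
    print("t",round(s["clock"],2),"pos",s["tool_pos"].round(4),"jaw yaw",np.degrees(np.arctan2(M[1,1],M[0,1])).round(2),"tilt",(M[:,0]).round(3),"q",s["q"].round(2),"F",s["contact_force"].round(1),"op",round(s["opening"]*88.1,1))
    print("delta tool mm",(1000*M.T@(np.array([x,y,z])-s["tool_pos"])).round(1))
if __name__=="__main__": go(*map(float,sys.argv[1:4]))
E
python3 g.py .4533 .2933 .059
python3 - <<'E'
from h import *
s=r.get_state();p,d=r.snapshot("wrist");cv2.imwrite("pics/w1.png",p[:,:,::-1])
E
```

```text
t 1.65 pos [0.4221 0.324  0.2386] jaw yaw 44.35 tilt [-0. -0. -1.] q [-0.68  0.57 -0.1   1.85  0.08  0.73 -0.05] F [-0.4  0.6 -0.1] op 87.6
delta tool mm [179.6   0.9  43.8]
```

View pics/w1.png

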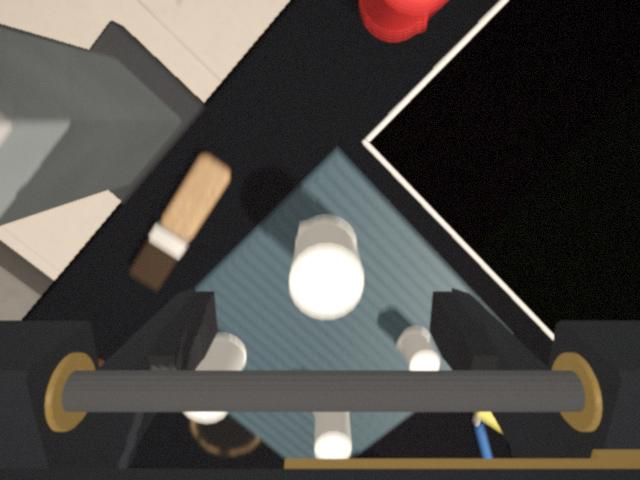

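Run:
```python
from h import *
print(onplane(pose("wrist"),326,281,.093))
```

```text
[0.46329698 0.28112615 0.093     ]
```

Emit:
arm_command:
  plan:
    - [0.088, 0, 0.0, 0.022, 0]
    - [0.088, 0, 0.0, 0.022, 0]
    - [0.088, 0.04, 0, 0, 0]
    - [0.088, 0.04, 0, 0, 0]

```text
clock: 2.2
tool_pos: [0.4526, 0.2938, 0.1581]
eef_rot: [0.275, 0.651, -0.274, 0.652]
contact_force: [-0.0, -0.2, 0.5]
opening: 0.993
```

```bash
python3 g.py .4533 .2933 .059
```

```text
t 2.2 pos [0.4526 0.2938 0.1581] jaw yaw 44.3 tilt [ 0.001  0.001 -1.   ] q [-0.61  0.69 -0.09  1.91  0.11  0.54  0.01] F [-0.  -0.2  0.5] op 87.4
delta tool mm [99.1 -0.   0.8]
```

Run:
```python
from h import *
s=r.get_state();cT=pose("wrist",s);p,d=r.snapshot("wrist");cv2.imwrite("pics/w2.png",p[:,:,::-1])
print(s["tool_pos"],proj(cT,[.4533,.2933,.093]))
C=cloud(cT,d);m=abs(C[...,2]-.093)<.006
m&=np.hypot(C[...,0]-.4533,C[...,1]-.2933)<.05
b=C[m];print(len(b),np.median(b,0),(b.min(0)+b.max(0))/2)
```

```text
[0.45261488 0.29379217 0.15809521] (np.float64(324.9650101881495), np.float64(257.25081096786687))
8155 [0.4548579  0.29295012 0.09285577] [0.45592426 0.29186904 0.09104772]
```

View pics/w2.png

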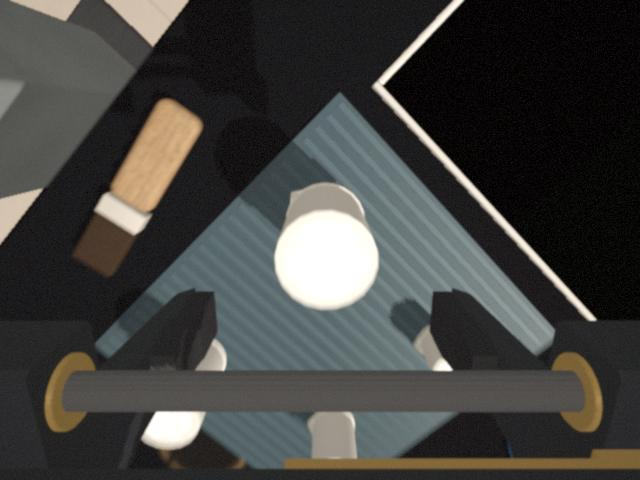

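Emit:
arm_command:
  plan:
    - [0.088, 0.045, 0, 0.0015, 0]
    - [0.088, 0.04, 0, 0, 0]
    - [0.088, 0.014, 0, 0, 0]
    - [0.088, 0, 0, 0, 0]
    - [0.03, 0, 0, 0, 0]
    - [0.03, 0, 0, 0, 0]
    - [0.03, 0, 0, 0, 0]
    - [0.03, 0, 0, 0, 0]
    - [0.03, 0, 0, 0, 0]
  force: 15

```text
clock: 3.38
tool_pos: [0.4538, 0.2932, 0.0605]
eef_rot: [0.275, 0.651, -0.274, 0.652]
contact_force: [-0.0, 1.0, 6.7]
opening: 0.672
```

```bash
python3 g.py .6316 -.2771 .230
```

```text
t 3.38 pos [0.4538 0.2932 0.0605] jaw yaw 44.34 tilt [ 0.002  0.001 -1.   ] q [-0.62  0.86 -0.06  1.95  0.13  0.33 -0.02] F [-0.   1.   6.7] op 59.2
delta tool mm [-169.9 -271.1  532.1]
```

Emit:
arm_command:
  plan:
    - [0.03, -0.02, 0, 0, 0]
    - [0.03, -0.035, 0, 0, 0]
    - [0.03, -0.045, 0, 0, 0]
    - [0.03, -0.035, 0, 0, 0]
    - [0.03, -0.01, 0, 0, 0]

```text
clock: 4.0
tool_pos: [0.4538, 0.293, 0.2065]
eef_rot: [0.275, 0.651, -0.273, 0.652]
contact_force: [-0.2, 0.4, -1.1]
opening: 0.673
```

Emit:
arm_command:
  plan:
    - [0.03, 0, -0.012, 0.022, 0]
    - [0.03, 0, -0.022, 0.043, 0]
    - [0.03, 0, -0.022, 0.043, 0]
    - [0.03, 0, -0.022, 0.043, 0]
    - [0.03, 0, -0.022, 0.043, 0]
    - [0.03, 0, -0.022, 0.043, 0]
    - [0.03, 0, -0.022, 0.043, 0]
    - [0.03, 0, -0.022, 0.043, 0]
    - [0.03, 0, -0.022, 0.043, 0]
    - [0.03, 0, -0.022, 0.043, 0]
    - [0.03, 0, -0.022, 0.043, 0]
    - [0.03, 0, -0.022, 0.043, 0]

```text
clock: 5.5
tool_pos: [0.6168, -0.2401, 0.2028]
eef_rot: [0.274, 0.653, -0.274, 0.651]
contact_force: [0.8, 0.4, -0.5]
opening: 0.674
```

```bash
python3 g.py .6316 -.2771 .200
```

```text
t 5.5 pos [ 0.6168 -0.2401  0.2028] jaw yaw 44.36 tilt [-0.003  0.001 -1.   ] q [ 0.4   0.78 -0.2   1.48  0.17  0.9   0.93] F [ 0.8  0.4 -0.5] op 59.4
delta tool mm [  2.7 -15.3  36.8]
```

Emit:
arm_command:
  plan:
    - [0.03, 0, -0.009, 0.02, 0]
    - [0.03, 0, -0.006, 0.016, 0]
    - [0.03, 0, 0, 0, 0]
    - [0.03, 0, 0, 0, 0]

```text
clock: 6.0
tool_pos: [0.6313, -0.2737, 0.2036]
eef_rot: [0.274, 0.653, -0.274, 0.651]
contact_force: [0.0, -0.6, -0.5]
opening: 0.674
```

```bash
python3 g.py .6316 -.2771 .073
python3 - <<'E'
from h import *
for n in("wrist","side"):
    p,d=r.snapshot(n);cv2.imwrite(f"pics/{n}3.png",p[:,:,::-1] if n=="wrist" else cv2.resize(p[140:260,290:450,::-1],None,fx=5,fy=5))
E
```

```text
t 6.0 pos [ 0.6313 -0.2737  0.2036] jaw yaw 44.41 tilt [-0.002  0.002 -1.   ] q [ 0.44  0.82 -0.2   1.38  0.18  0.96  0.98] F [ 0.  -0.6 -0.5] op 59.4
delta tool mm [130.6  -2.1   3. ]
```

View pics/wrist3.png

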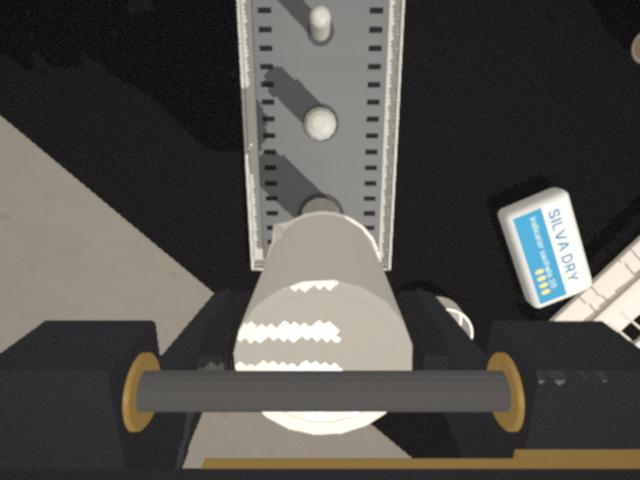

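View pics/side3.png

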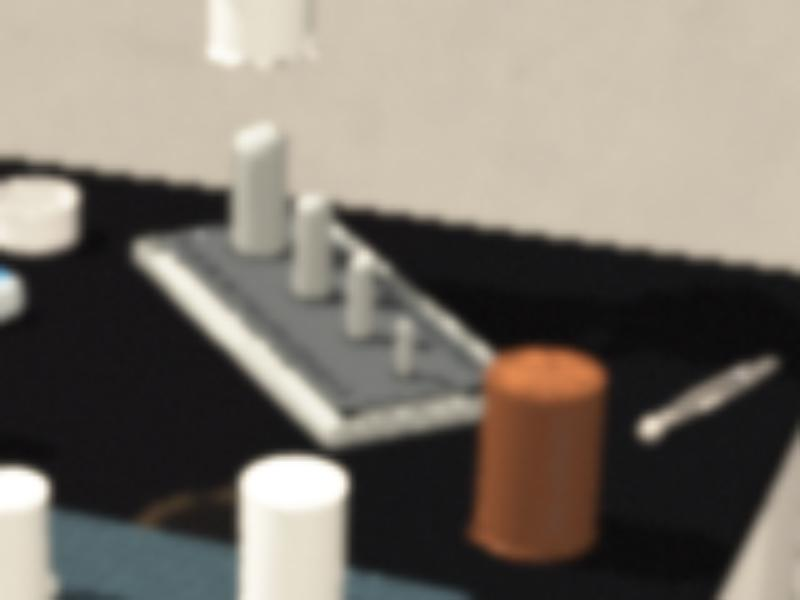

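Emit:
arm_command:
  plan:
    - [0.03, 0.02, -0.002, 0.003, 0]
    - [0.03, 0.03, 0, 0, 0]
    - [0.03, 0.03, 0, 0, 0]
    - [0.03, 0.028, 0, 0, 0]
    - [0.03, 0.015, 0, 0, 0]
    - [0.03, 0.005, 0, 0, 0]
    - [0.03, 0, 0, 0, 0]
    - [0.03, 0, 0, 0, 0]

```text
clock: 7.1
tool_pos: [0.6334, -0.279, 0.0778]
eef_rot: [0.274, 0.651, -0.274, 0.652]
contact_force: [-0.5, -0.3, 0.4]
opening: 0.671
```

```bash
python3 g.py .6316 -.2771 .0735
```

```text
t 7.1 pos [ 0.6334 -0.279   0.0778] jaw yaw 44.34 tilt [ 0.002 -0.001 -1.   ] q [ 0.43  0.97 -0.17  1.45  0.21  0.73  0.95] F [-0.5 -0.3  0.4] op 59.1
delta tool mm [ 4.3  0.  -2.6]
```

Lower the last 4 mm, release, and go up.

Emit:
arm_command:
  plan:
    - [0.03, 0.003, 0, -0.002, 0]
    - [0.03, 0.001, 0, 0, 0]
    - [0.03, 0, 0, 0, 0]
    - [0.0881, 0, 0, 0, 0]
    - [0.0881, 0, 0, 0, 0]
    - [0.0881, 0, 0, 0, 0]
    - [0.0881, 0, 0, 0, 0]
    - [0.0881, -0.04, 0, 0, 0]
    - [0.0881, -0.05, 0, 0, 0]
    - [0.0881, -0.03, 0, 0, 0]

```text
clock: 8.35
tool_pos: [0.6322, -0.2776, 0.1954]
eef_rot: [0.274, 0.651, -0.274, 0.653]
contact_force: [0.5, 0.1, -0.7]
opening: 0.998
```

```bash
python3 g.py .4593 .1239 .19
python3 - <<'E'
from h import *
s=r.get_state();cT=pose("wrist",s)
p,d=r.snapshot("wrist");cv2.imwrite("pics/w4.png",p[:,:,::-1])
p,d=r.snapshot("side");cv2.imwrite("pics/s4.png",cv2.resize(p[140:260,290:450,::-1],None,fx=5,fy=5))
cT=pose("top");p,d=r.snapshot("top");C=cloud(cT,d)
E
```

```text
t 8.35 pos [ 0.6322 -0.2776  0.1954] jaw yaw 44.34 tilt [ 0.003 -0.001 -1.   ] q [ 0.44  0.83 -0.2   1.39  0.18  0.94  0.98] F [ 0.5  0.1 -0.7] op 88.0
delta tool mm [   4.4  156.9 -408. ]
```

View pics/w4.png

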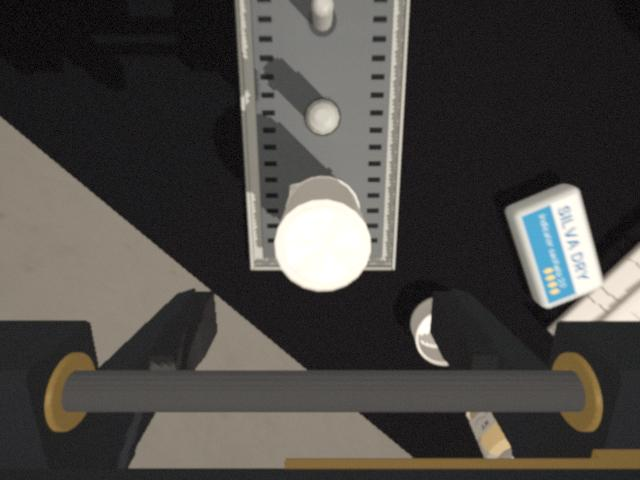

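View pics/s4.png

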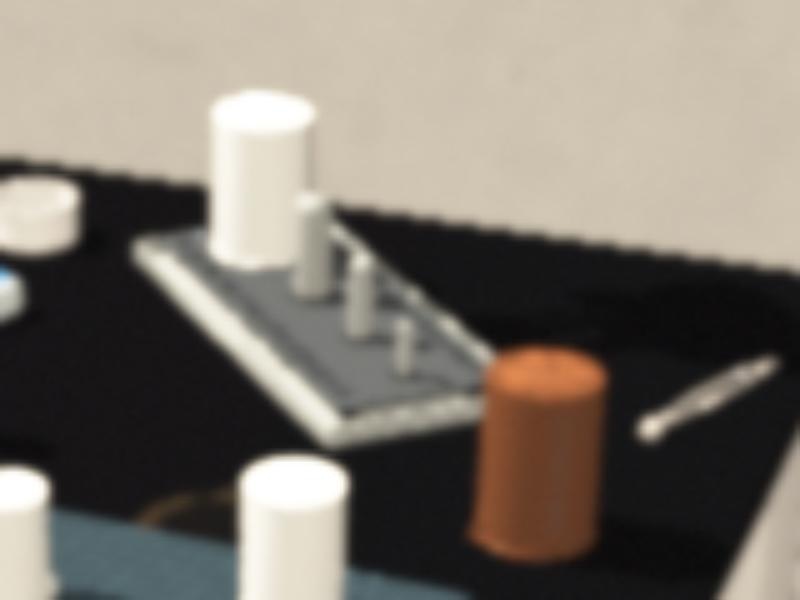

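Emit:
arm_command:
  plan:
    - [0.0881, 0, 0.014, -0.037, 0]
    - [0.0881, 0, 0.0157, -0.0408, 0]
    - [0.0881, 0, 0.0157, -0.0408, 0]
    - [0.0881, 0, 0.0157, -0.0408, 0]
    - [0.0881, 0, 0.0157, -0.0408, 0]
    - [0.0881, 0, 0.0157, -0.0408, 0]
    - [0.0881, 0, 0.0157, -0.0408, 0]
    - [0.0881, 0, 0.0157, -0.0408, 0]
    - [0.0881, 0, 0.0157, -0.0408, 0]
    - [0.0881, 0.02, 0.0174, -0.0446, 0]
    - [0.0881, 0.02, 0, 0, 0]
    - [0.0881, 0.0, 0, 0, 0]

```text
clock: 10.0
tool_pos: [0.4563, 0.1241, 0.1508]
eef_rot: [0.273, 0.653, -0.275, 0.651]
contact_force: [0.1, -0.1, -0.4]
opening: 1.002
```

```bash
python3 g.py .4593 .1239 .044
python3 - <<'E'
from h import *
s=r.get_state();cT=pose("wrist",s);p,d=r.snapshot("wrist");cv2.imwrite("pics/w5.png",p[:,:,::-1])
C=cloud(cT,d);m=abs(C[...,2]-.077)<.006
m&=np.hypot(C[...,0]-.4593,C[...,1]-.1239)<.04
b=C[m];print(len(b),np.median(b,0),(b.min(0)+b.max(0))/2)
E
```

```text
t 10.0 pos [0.4563 0.1241 0.1508] jaw yaw 44.43 tilt [-0.005 -0.002 -1.   ] q [-0.3   0.65 -0.1   2.1   0.15  0.41  0.26] F [ 0.1 -0.1 -0.4] op 88.2
delta tool mm [106.8   2.5   2.4]
4878 [0.46164529 0.12416516 0.07684212] [0.4625477  0.12303476 0.07504817]
```

View pics/w5.png

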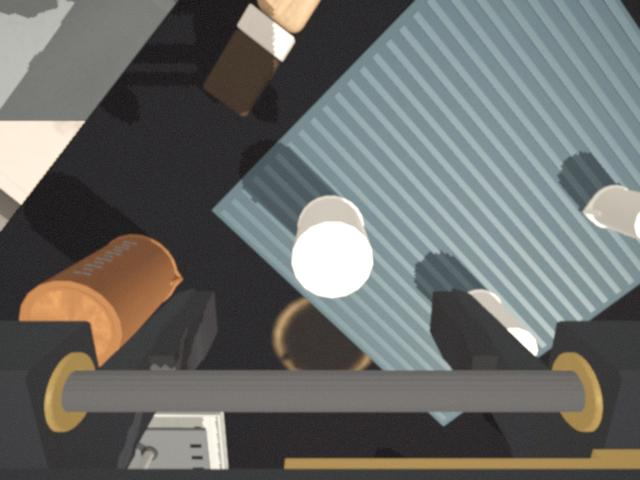

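Emit:
arm_command:
  plan:
    - [0.0881, 0.03, 0.003, 0.003, 0]
    - [0.0881, 0.045, 0, 0, 0]
    - [0.0881, 0.026, 0, 0, 0]
    - [0.0881, 0.005, 0, 0, 0]
    - [0.03, 0, 0, 0, 0]
    - [0.03, 0, 0, 0, 0]
    - [0.03, 0, 0, 0, 0]
    - [0.03, 0, 0, 0, 0]
    - [0.03, 0, 0, 0, 0]
    - [0.03, 0, 0, 0, 0]

```text
clock: 11.3
tool_pos: [0.4628, 0.1243, 0.0471]
eef_rot: [0.275, 0.651, -0.274, 0.652]
contact_force: [0.0, -1.3, 6.6]
opening: 0.532
```

```bash
python3 g.py .5769 -.2215 .18
```

```text
t 11.3 pos [0.4628 0.1243 0.0471] jaw yaw 44.34 tilt [ 0.001  0.    -1.   ] q [-0.34  0.86 -0.04  2.14  0.19  0.15  0.23] F [ 0.  -1.3  6.6] op 46.9
delta tool mm [-132.9 -160.   327.1]
```

Emit:
arm_command:
  plan:
    - [0.03, -0.02, 0, 0, 0]
    - [0.03, -0.04, 0, 0, 0]
    - [0.03, -0.04, 0, 0, 0]
    - [0.03, -0.03, -0.008, 0.016, 0]
    - [0.03, 0, -0.019, 0.0389, 0]
    - [0.03, 0, -0.019, 0.0389, 0]
    - [0.03, 0, -0.019, 0.0389, 0]
    - [0.03, 0, -0.019, 0.0389, 0]
    - [0.03, 0, -0.019, 0.0389, 0]
    - [0.03, 0, -0.019, 0.0389, 0]
    - [0.03, 0, -0.019, 0.0389, 0]
    - [0.03, 0, -0.019, 0.0387, 0]

```text
clock: 12.8
tool_pos: [0.5765, -0.2227, 0.1762]
eef_rot: [0.274, 0.652, -0.274, 0.651]
contact_force: [0.6, 0.4, -1.1]
opening: 0.533
```

Emit:
arm_command:
  plan:
    - [0.03, 0, 0, 0, 0]
    - [0.03, 0, 0, 0, 0]

```text
clock: 13.05
tool_pos: [0.5761, -0.2203, 0.1762]
eef_rot: [0.274, 0.652, -0.274, 0.651]
contact_force: [-0.0, 1.1, -0.4]
opening: 0.535
```

```bash
python3 g.py .5769 -.2215 .06;  python3 - <<'E'
from h import *
p,d=r.snapshot("wrist");cv2.imwrite("pics/w6.png",p[:,:,::-1])
E
```

```text
t 13.05 pos [ 0.5761 -0.2203  0.1762] jaw yaw 44.38 tilt [-0.001  0.002 -1.   ] q [ 0.41  0.76 -0.22  1.65  0.22  0.76  0.87] F [-0.   1.1 -0.4] op 47.1
delta tool mm [116.2  -0.3   1.6]
```

View pics/w6.png

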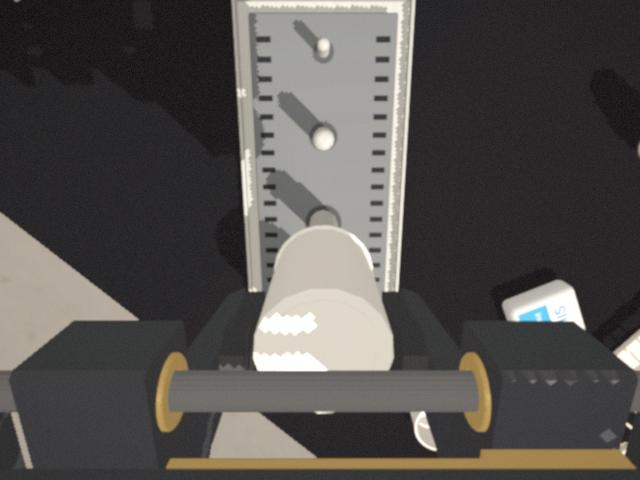

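Emit:
arm_command:
  plan:
    - [0.03, 0.02, 0, 0, 0]
    - [0.03, 0.03, 0, 0, 0]
    - [0.03, 0.03, 0, 0, 0]
    - [0.03, 0.025, 0, 0, 0]
    - [0.03, 0.008, 0, 0, 0]
    - [0.03, 0.002, 0, 0, 0]
    - [0.03, 0, 0, 0, 0]
    - [0.03, 0, 0, 0, 0]

```text
clock: 14.1
tool_pos: [0.5773, -0.2216, 0.0626]
eef_rot: [0.274, 0.651, -0.274, 0.652]
contact_force: [0.3, -1.0, -0.5]
opening: 0.529
```

```bash
python3 g.py .5769 -.2215 .06
```

```text
t 14.1 pos [ 0.5773 -0.2216  0.0626] jaw yaw 44.35 tilt [ 0.002 -0.    -1.   ] q [ 0.39  0.92 -0.17  1.71  0.27  0.54  0.83] F [ 0.3 -1.  -0.5] op 46.6
delta tool mm [ 2.6 -0.2 -0.3]
```

Emit:
arm_command:
  plan:
    - [0.03, 0.002, 0, 0, 0]
    - [0.03, 0, 0, 0, 0]
    - [0.0881, 0, 0, 0, 0]
    - [0.0881, 0, 0, 0, 0]
    - [0.0881, 0, 0, 0, 0]
    - [0.0881, 0, 0, 0, 0]
    - [0.0881, -0.04, 0, 0, 0]
    - [0.0881, -0.05, 0, 0, 0]
    - [0.0881, -0.03, 0, 0, 0]
    - [0.0881, 0, 0, 0, 0]

```text
clock: 15.35
tool_pos: [0.5783, -0.2219, 0.1823]
eef_rot: [0.275, 0.65, -0.274, 0.654]
contact_force: [0.1, 0.0, 0.6]
opening: 1.001
```

```bash
python3 g.py .5953 .1575 .16;  python3 - <<'E'
from h import *
p,d=r.snapshot("wrist");cv2.imwrite("pics/w7.png",p[:,:,::-1])
E
```

```text
t 15.35 pos [ 0.5783 -0.2219  0.1823] jaw yaw 44.33 tilt [ 0.005 -0.001 -1.   ] q [ 0.42  0.75 -0.22  1.64  0.22  0.77  0.87] F [0.1 0.  0.6] op 88.2
delta tool mm [  21.8  277.2 -259.6]
```

View pics/w7.png

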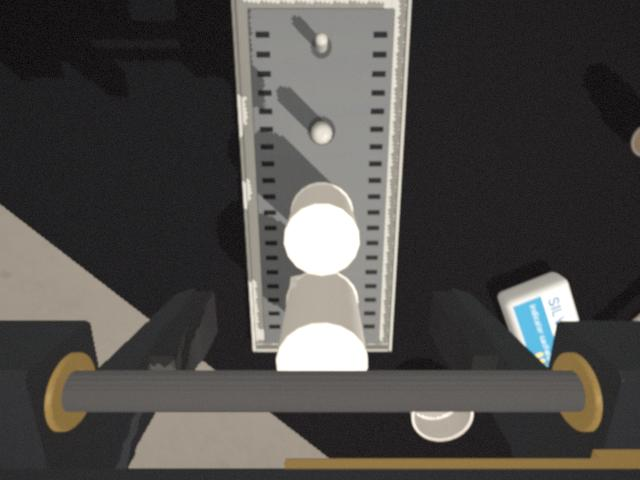

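Emit:
arm_command:
  plan:
    - [0.0881, 0, 0.014, -0.013, 0]
    - [0.0881, 0, 0.0277, -0.026, 0]
    - [0.0881, 0, 0.0277, -0.026, 0]
    - [0.0881, 0, 0.0277, -0.026, 0]
    - [0.0881, 0, 0.0277, -0.026, 0]
    - [0.0881, 0, 0.0277, -0.026, 0]
    - [0.0881, 0, 0.0277, -0.026, 0]
    - [0.0881, 0, 0.0277, -0.026, 0]
    - [0.0881, 0, 0.0277, -0.026, 0]
    - [0.0881, 0, 0.0277, -0.026, 0]
    - [0.0881, 0.025, 0.0139, -0.0126, 0]
    - [0.0881, 0.015, 0, 0, 0]

```text
clock: 16.9
tool_pos: [0.5911, 0.1613, 0.1374]
eef_rot: [0.272, 0.654, -0.273, 0.651]
contact_force: [-0.2, -0.2, 0.6]
opening: 1.003
```

Emit:
arm_command:
  plan:
    - [0.0881, 0, 0, 0, 0]

```text
clock: 17.02
tool_pos: [0.5917, 0.1566, 0.1377]
eef_rot: [0.273, 0.653, -0.276, 0.651]
contact_force: [0.3, -0.7, 0.1]
opening: 1.001
```

```bash
python3 g.py .5953 .1575 .031
python3 - <<'E'
from h import *
s=r.get_state();cT=pose("wrist",s);p,d=r.snapshot("wrist");cv2.imwrite("pics/w8.png",p[:,:,::-1])
C=cloud(cT,d);m=abs(C[...,2]-.063)<.006
m&=np.hypot(C[...,0]-.5953,C[...,1]-.1575)<.035
b=C[m];print(len(b),np.median(b,0),(b.min(0)+b.max(0))/2)
E
```

```text
t 17.02 pos [0.5917 0.1566 0.1377] jaw yaw 44.33 tilt [-0.005 -0.002 -1.   ] q [-0.25  0.8  -0.14  1.69  0.17  0.67  0.29] F [ 0.3 -0.7  0.1] op 88.2
delta tool mm [106.6   3.7   2.1]
3054 [0.59757273 0.15744105 0.06283299] [0.59843797 0.15666184 0.06102625]
```

View pics/w8.png

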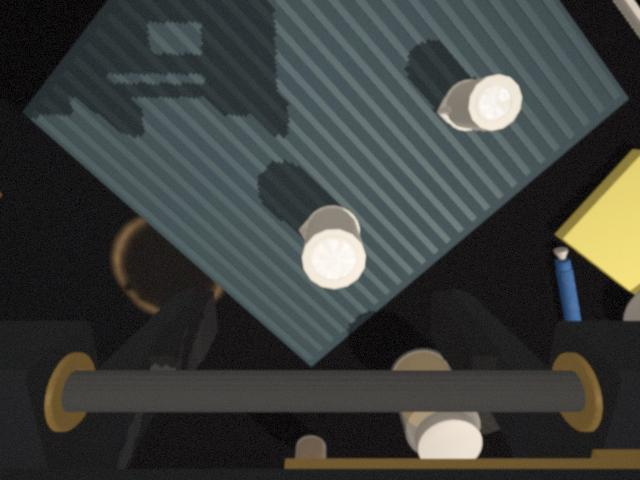

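Emit:
arm_command:
  plan:
    - [0.0881, 0.03, 0.004, 0.003, 0]
    - [0.0881, 0.045, 0, 0, 0]
    - [0.0881, 0.026, 0, 0, 0]
    - [0.0881, 0.005, 0, 0, 0]
    - [0.015, 0, 0, 0, 0]
    - [0.015, 0, 0, 0, 0]
    - [0.015, 0, 0, 0, 0]
    - [0.015, 0, 0, 0, 0]
    - [0.015, 0, 0, 0, 0]
    - [0.015, 0, 0, 0, 0]
    - [0.015, 0, 0, 0, 0]

```text
clock: 18.45
tool_pos: [0.5985, 0.1587, 0.0338]
eef_rot: [0.274, 0.652, -0.274, 0.652]
contact_force: [0.1, -0.7, 1.4]
opening: 0.418
```

```bash
python3 g.py .53 -.1737 .17
```

```text
t 18.45 pos [0.5985 0.1587 0.0338] jaw yaw 44.35 tilt [ 0.  0. -1.] q [-0.27  0.96 -0.11  1.71  0.2   0.48  0.26] F [ 0.1 -0.7  1.4] op 36.8
delta tool mm [-136.2 -281.3  189.8]
```

Emit:
arm_command:
  plan:
    - [0.015, -0.02, 0, 0, 0]
    - [0.015, -0.045, 0, 0, 0]
    - [0.015, -0.045, 0, 0, 0]
    - [0.015, -0.02, -0.014, 0.009, 0]
    - [0.015, 0, -0.0334, 0.0226, 0]
    - [0.015, 0, -0.0334, 0.0226, 0]
    - [0.015, 0, -0.0334, 0.0226, 0]
    - [0.015, 0, -0.0334, 0.0226, 0]
    - [0.015, 0, -0.0334, 0.0226, 0]
    - [0.015, 0, -0.0334, 0.0226, 0]
    - [0.015, 0, -0.0334, 0.0226, 0]
    - [0.015, 0, -0.0334, 0.0226, 0]

```text
clock: 19.95
tool_pos: [0.5282, -0.176, 0.1635]
eef_rot: [0.274, 0.652, -0.275, 0.651]
contact_force: [0.7, -0.7, -0.1]
opening: 0.416
```

Emit:
arm_command:
  plan:
    - [0.015, 0, 0, 0, 0]
    - [0.015, 0, 0, 0, 0]

```text
clock: 20.2
tool_pos: [0.5293, -0.1735, 0.1636]
eef_rot: [0.275, 0.652, -0.274, 0.651]
contact_force: [0.1, 1.1, -0.4]
opening: 0.42
```

```bash
python3 g.py .53 -.1737 .0468;  python3 - <<'E'
from h import *
p,d=r.snapshot("wrist");cv2.imwrite("pics/w9.png",p[:,:,::-1])
E
```

```text
t 20.2 pos [ 0.5293 -0.1735  0.1636] jaw yaw 44.33 tilt [-0.001  0.001 -1.   ] q [ 0.36  0.71 -0.22  1.84  0.24  0.62  0.77] F [ 0.1  1.1 -0.4] op 37.0
delta tool mm [116.8   0.4   0.7]
```

View pics/w9.png

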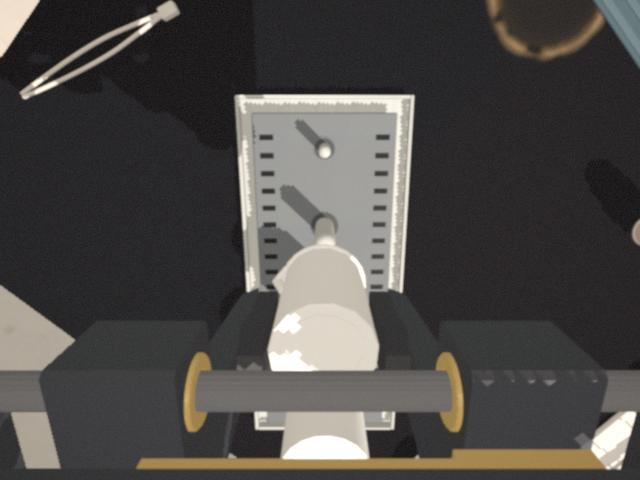

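Emit:
arm_command:
  plan:
    - [0.015, 0.02, 0, 0, 0]
    - [0.015, 0.03, 0, 0, 0]
    - [0.015, 0.03, 0, 0, 0]
    - [0.015, 0.025, 0, 0, 0]
    - [0.015, 0.009, 0, 0, 0]
    - [0.015, 0.002, 0, 0, 0]
    - [0.015, 0, 0, 0, 0]
    - [0.015, 0, 0, 0, 0]

```text
clock: 21.25
tool_pos: [0.5306, -0.1738, 0.0486]
eef_rot: [0.274, 0.651, -0.274, 0.652]
contact_force: [-0.1, -0.2, -0.1]
opening: 0.414
```

```bash
python3 g.py .53 -.1737 .0468
```

```text
t 21.25 pos [ 0.5306 -0.1738  0.0486] jaw yaw 44.35 tilt [ 0.002 -0.    -1.   ] q [ 0.32  0.9  -0.14  1.9   0.31  0.37  0.71] F [-0.1 -0.2 -0.1] op 36.5
delta tool mm [ 1.8 -0.4 -0.5]
```

Emit:
arm_command:
  plan:
    - [0.015, 0.001, 0, 0, 0]
    - [0.015, 0, 0, 0, 0]
    - [0.0881, 0, 0, 0, 0]
    - [0.0881, 0, 0, 0, 0]
    - [0.0881, 0, 0, 0, 0]
    - [0.0881, 0, 0, 0, 0]
    - [0.0881, -0.04, 0, 0, 0]
    - [0.0881, -0.05, 0, 0, 0]
    - [0.0881, -0.04, 0, 0, 0]
    - [0.0881, 0, 0, 0, 0]

```text
clock: 22.5
tool_pos: [0.532, -0.1742, 0.1797]
eef_rot: [0.275, 0.649, -0.274, 0.654]
contact_force: [0.1, -0.1, 0.5]
opening: 1.001
```

```bash
python3 g.py .5977 .2841 .15;  python3 - <<'E'
from h import *
p,d=r.snapshot("wrist");cv2.imwrite("pics/w10.png",p[:,:,::-1])
E
```

```text
t 22.5 pos [ 0.532  -0.1742  0.1797] jaw yaw 44.33 tilt [ 0.006 -0.001 -1.   ] q [ 0.37  0.68 -0.23  1.83  0.24  0.65  0.77] F [ 0.1 -0.1  0.5] op 88.2
delta tool mm [  29.5  367.1 -282.1]
```

View pics/w10.png

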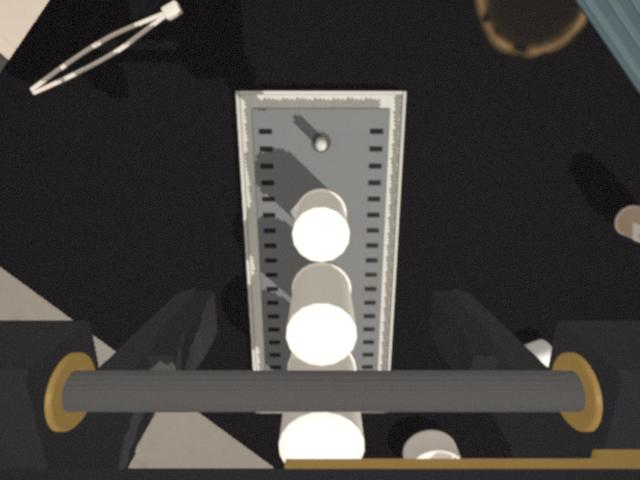

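Emit:
arm_command:
  plan:
    - [0.0881, 0, 0.017, -0.013, 0]
    - [0.0881, 0, 0.0333, -0.0256, 0]
    - [0.0881, 0, 0.0333, -0.0256, 0]
    - [0.0881, 0, 0.0333, -0.0256, 0]
    - [0.0881, 0, 0.0333, -0.0256, 0]
    - [0.0881, 0, 0.0333, -0.0256, 0]
    - [0.0881, 0, 0.0333, -0.0256, 0]
    - [0.0881, 0, 0.0333, -0.0256, 0]
    - [0.0881, 0, 0.0333, -0.0256, 0]
    - [0.0881, 0, 0.0333, -0.0256, 0]
    - [0.0881, 0, 0.0333, -0.0256, 0]
    - [0.0881, 0, 0.0171, -0.0131, 0]

```text
clock: 24.05
tool_pos: [0.5938, 0.2876, 0.1745]
eef_rot: [0.273, 0.653, -0.274, 0.651]
contact_force: [-0.5, -0.0, 0.1]
opening: 1.0
```

Emit:
arm_command:
  plan:
    - [0.0881, 0.025, 0, 0, 0]
    - [0.0881, 0.03, 0, 0, 0]
    - [0.0881, 0, 0, 0, 0]

```text
clock: 24.42
tool_pos: [0.5926, 0.2832, 0.1178]
eef_rot: [0.272, 0.654, -0.276, 0.65]
contact_force: [0.5, -0.5, 0.6]
opening: 1.0
```

```bash
python3 g.py .5977 .2841 .017
python3 - <<'E'
from h import *
s=r.get_state();cT=pose("wrist",s);p,d=r.snapshot("wrist");cv2.imwrite("pics/w11.png",p[:,:,::-1])
C=cloud(cT,d);m=abs(C[...,2]-.049)<.006
m&=np.hypot(C[...,0]-.5977,C[...,1]-.2841)<.03
b=C[m];print(len(b),np.median(b,0),(b.min(0)+b.max(0))/2)
E
```

```text
t 24.43 pos [0.5926 0.2832 0.1178] jaw yaw 44.38 tilt [-0.007 -0.004 -1.   ] q [-0.44  0.88 -0.14  1.55  0.16  0.73  0.12] F [ 0.5 -0.5  0.6] op 88.1
delta tool mm [100.8   5.1   3.1]
2007 [0.60021236 0.2834347  0.04880301] [0.60101313 0.28267139 0.04698823]
```

View pics/w11.png

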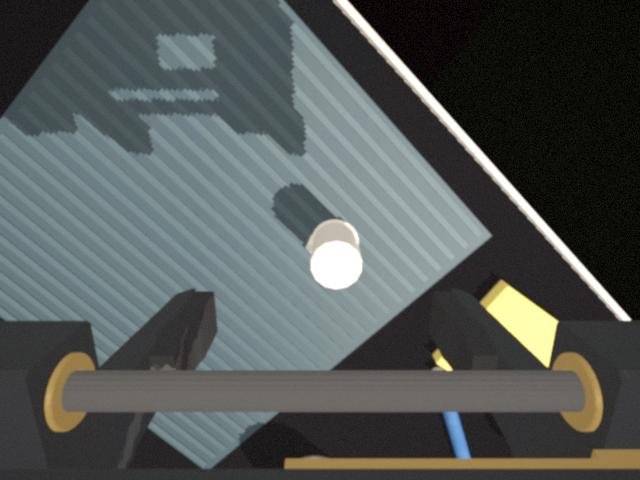

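Emit:
arm_command:
  plan:
    - [0.06, 0.02, 0.006, 0.004, 0]
    - [0.06, 0.03, 0, 0, 0]
    - [0.06, 0.03, 0, 0, 0]
    - [0.06, 0.015, 0, 0, 0]
    - [0.06, 0.004, 0, 0, 0]
    - [0.01, 0, 0, 0, 0]
    - [0.01, 0, 0, 0, 0]
    - [0.01, 0, 0, 0, 0]
    - [0.01, 0, 0, 0, 0]
    - [0.01, 0, 0, 0, 0]
    - [0.01, 0, 0, 0, 0]

```text
clock: 25.85
tool_pos: [0.6028, 0.2862, 0.0235]
eef_rot: [0.275, 0.651, -0.274, 0.652]
contact_force: [-0.9, -0.9, 5.1]
opening: 0.335
```

```bash
python3 g.py .4893 -.1323 .15
```

```text
t 25.85 pos [0.6028 0.2862 0.0235] jaw yaw 44.34 tilt [ 0.001  0.001 -1.   ] q [-0.45  1.02 -0.12  1.55  0.18  0.58  0.11] F [-0.9 -0.9  5.1] op 29.5
delta tool mm [-126.9 -373.6  220. ]
```

Emit:
arm_command:
  plan:
    - [0.01, -0.02, 0, 0, 0]
    - [0.01, -0.04, 0, 0, 0]
    - [0.01, -0.045, 0, 0, 0]
    - [0.01, -0.02, -0.017, 0.01, 0]
    - [0.01, 0, -0.034, 0.02, 0]
    - [0.01, 0, -0.034, 0.02, 0]
    - [0.01, 0, -0.034, 0.02, 0]
    - [0.01, 0, -0.034, 0.02, 0]
    - [0.01, 0, -0.034, 0.02, 0]
    - [0.01, 0, -0.034, 0.02, 0]
    - [0.01, 0, -0.034, 0.02, 0]
    - [0.01, 0, -0.034, 0.02, 0]

```text
clock: 27.35
tool_pos: [0.5146, -0.0388, 0.1487]
eef_rot: [0.274, 0.651, -0.274, 0.652]
contact_force: [-0.1, 0.4, -0.4]
opening: 0.338
```

Emit:
arm_command:
  plan:
    - [0.01, 0, -0.034, 0.02, 0]
    - [0.01, 0, -0.034, 0.02, 0]
    - [0.01, 0, -0.0166, 0.01, 0]
    - [0.01, 0, 0, 0, 0]
    - [0.01, 0, 0, 0, 0]

```text
clock: 27.98
tool_pos: [0.4898, -0.1312, 0.1482]
eef_rot: [0.274, 0.652, -0.273, 0.652]
contact_force: [0.8, 0.8, 0.3]
opening: 0.338
```

```bash
python3 g.py .4893 -.1323 .0365;  python3 - <<'E'
from h import *
p,d=r.snapshot("wrist");cv2.imwrite("pics/w12.png",p[:,:,::-1])
E
```

```text
t 27.98 pos [ 0.4898 -0.1312  0.1482] jaw yaw 44.43 tilt [ 0.001  0.001 -1.   ] q [ 0.3   0.68 -0.21  2.    0.29  0.48  0.65] F [0.8 0.8 0.3] op 29.8
delta tool mm [111.7  -1.3   0.4]
```

View pics/w12.png

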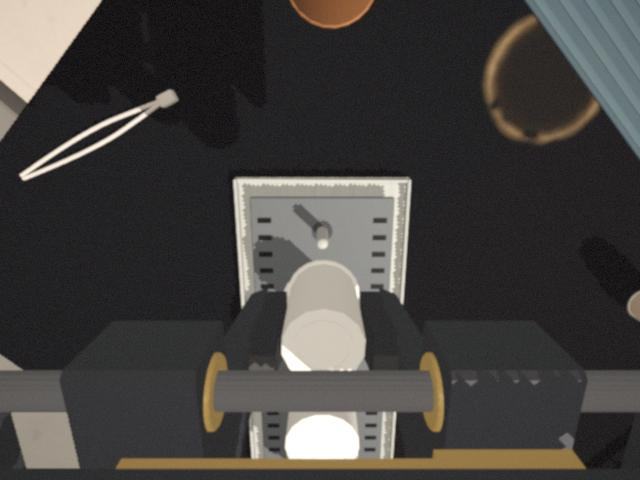

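Emit:
arm_command:
  plan:
    - [0.01, 0.02, -0.001, 0, 0]
    - [0.01, 0.03, 0, 0, 0]
    - [0.01, 0.03, 0, 0, 0]
    - [0.01, 0.02, 0, 0, 0]
    - [0.01, 0.008, 0, 0, 0]
    - [0.01, 0.002, 0, 0, 0]
    - [0.01, 0, 0, 0, 0]
    - [0.01, 0, 0, 0, 0]

```text
clock: 29.02
tool_pos: [0.4888, -0.1333, 0.0384]
eef_rot: [0.275, 0.651, -0.274, 0.652]
contact_force: [-0.1, 0.7, 0.1]
opening: 0.336
```

```bash
python3 g.py .4893 -.1323 .0365
```

```text
t 29.02 pos [ 0.4888 -0.1333  0.0384] jaw yaw 44.34 tilt [ 0.001 -0.    -1.   ] q [ 0.23  0.89 -0.1   2.06  0.36  0.22  0.59] F [-0.1  0.7  0.1] op 29.6
delta tool mm [ 1.9  1.  -0.3]
```

Emit:
arm_command:
  plan:
    - [0.01, 0.0015, 0, 0, 0]
    - [0.01, 0, 0, 0, 0]
    - [0.07, 0, 0, 0, 0]
    - [0.07, 0, 0, 0, 0]
    - [0.07, 0, 0, 0, 0]
    - [0.07, 0, 0, 0, 0]
    - [0.07, -0.03, 0, 0, 0]
    - [0.07, -0.05, 0, 0, 0]
    - [0.07, -0.05, 0, 0, 0]
    - [0.07, -0.04, 0, 0, 0]
    - [0.07, 0, 0, 0, 0]

```text
clock: 30.4
tool_pos: [0.4901, -0.1336, 0.2089]
eef_rot: [0.275, 0.649, -0.274, 0.654]
contact_force: [-0.7, 0.4, -0.1]
opening: 0.794
```

Emit:
arm_command:
  plan:
    - [0.07, 0, 0.03, -0.035, 0]
    - [0.07, 0, 0.03, -0.035, 0]
    - [0.07, 0, 0.03, -0.035, 0]
    - [0.07, 0, 0.03, -0.035, 0]
    - [0.07, 0, 0.03, -0.035, 0]
    - [0.07, 0, 0.03, -0.035, 0]
    - [0.07, 0, 0.03, -0.035, 0]
    - [0.07, 0, 0, 0, 0]
    - [0.07, 0, 0, 0, 0]

```text
clock: 31.52
tool_pos: [0.4666, 0.1876, 0.2052]
eef_rot: [0.273, 0.652, -0.275, 0.651]
contact_force: [-0.5, -0.9, 0.0]
opening: 0.794
```

Run:
```python
from h import *
cT=pose("top");p,d=r.snapshot("top");C=cloud(cT,d)
cv2.imwrite("pics/t13.png",p[:,:,::-1])
P=np.array([[.6316,-.2771],[.5769,-.2215],[.53,-.1737],[.4893,-.1323]])
for q,h,rr in zip(P,(.106,.09,.076,.062),(30,24,19,15)):
    m=(np.hypot(C[...,0]-q[0],C[...,1]-q[1])<.045)&(abs(C[...,2]-h)<.007);b=C[m]
    if len(b)>10:
        A=np.c_[b[:,:2]-b[:,:2].mean(0),np.ones(len(b))];k=np.linalg.lstsq(A,b[:,2],rcond=None)[0]
        print(len(b),"off mm",((b.mean(0)[:2]-q)*1000).round(1),"z",np.median(b[:,2]).round(4),"want",h,"slope",k[:2].round(3))
p,d=r.snapshot("side");cv2.imwrite("pics/s13.png",cv2.resize(p[140:260,290:450,::-1],None,fx=5,fy=5))
cv2.imwrite("pics/s13f.png",p[:,:,::-1])
```

```text
422 off mm [-3.   0.4] z 0.1047 want 0.106 slope [-0.007  0.003]
262 off mm [-3.6  1.8] z 0.0888 want 0.09 slope [-0.    -0.012]
181 off mm [-1.1 -0.8] z 0.0752 want 0.076 slope [ 0.042 -0.011]
114 off mm [-0.6 -2.5] z 0.0609 want 0.062 slope [-0.013 -0.004]
```

View pics/t13.png

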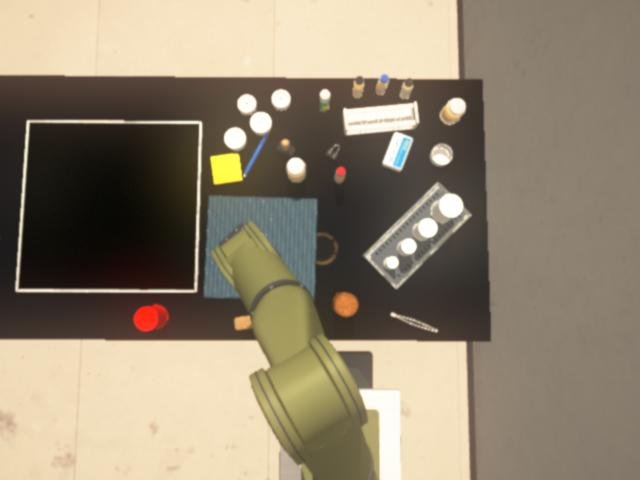

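View pics/s13.png

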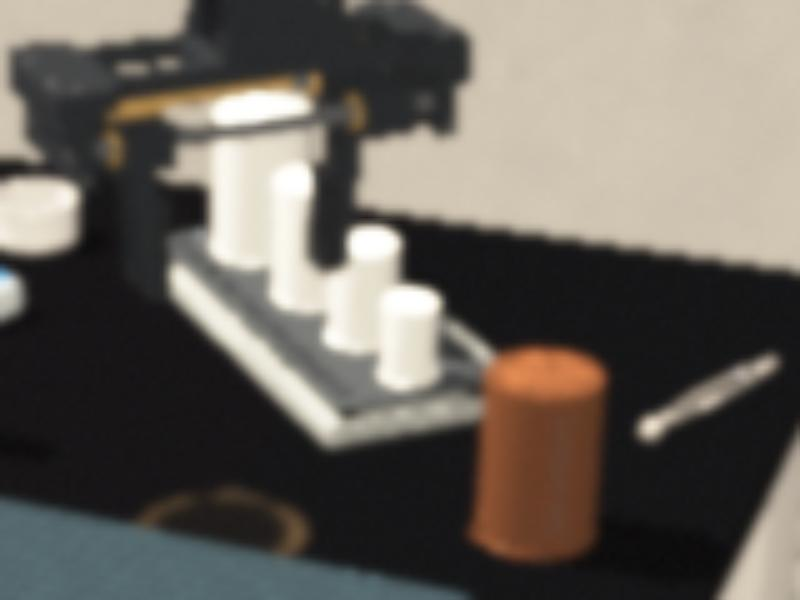

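```bash
python3 -c "
from h import *
print(r.finish_job())"
```

```text
the job is handed in; nothing more can be done
None
```

All four beakers are upside down over the posts of their own size, released, and the job was handed in at about 32 s on the clock. The hand-in reports no verdict.

**Position:** in the last top view, each beaker's axis measured within about 4 mm of its post. The limit is 14 mm.

**Height:** the beaker tops read 0.8–1.3 mm below the nominal seated height, about the camera's offset on the bare bench, so every rim is on the deck.

**Level:** the depth readings showed slopes of 0.013 or less, except about 0.04 for the second smallest beaker. I put that down to depth noise on its small top; it is still under the 0.08 limit.

**Bystanders:** the jar and vial look unmoved from the first top view, judged by eye. The gripper was parked clear over the empty mat.

One wrist-camera reading of the largest beaker, before its grasp, was about 16 mm off. A repeat agreed with the top camera to about 3 mm, so I used the top-camera positions.

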